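# Tip the vial caps into the stock box

## Robot

A 6-joint arm with a two-finger parallel gripper is mounted at the origin on the work surface. World frame = base frame: x ahead of the robot, y to its left, z up, the work surface at z = 0. Lengths are in m, angles in degrees, forces in N, time in s.
With the tool pointing down it reaches from about 0.325 to 0.85 m from the base axis. Payload 15.5 kg.
Tool frame: the origin (TCP) lies at the very end of the fingers, on their centre line; the grasp point (between the pads) lies arm.grip_depth behind it (arm.grip_depth is the distance from the TCP to the grasp point, in m); z points along the fingers, y is the direction in which the jaws open and shut (so a half turn about z gives the same grasp; the last joint's range is limited). The gripper opens to 91 mm and grips with 3 to 60 N. Pads are 32 mm wide; open, the fingers measure 118 mm over their backs; the gripper's body (76 mm by 178 mm) begins 60 mm behind the grasp point.
Start: joints at [-5.472, 28.281, 77.091, -0, 74.628, -5.472], TCP at [0.625, 0, 0.214] pointing down, gripper open.
Joint ranges: [-166.48, 166.48], [-47.26, 123.95], [12.59, 153.08], [-70.14, 250.14], [6.76, 159.57], [-176.63, 176.63]. Speed limits (degrees/s): [108.29, 108.29, 147.25, 172.46, 172.46, 172.46].

## Interface

Orientations are given as a 3x3 rotation matrix whose columns are the frame's x, y, z axes.
In Python, from rig import arm gives the robot as it stands. Calls block until the motion is done:
- arm.move_to(position, orientation): joint-space move of the TCP to a pose.
- arm.move_l(position, orientation=None, feed=0.15): straight line of the TCP; orientation=None keeps the orientation; feed is the mean speed in m/s.
- arm.move_joints(angles): joint-space move.
- arm.grip(opening): finger opening in m; the grip force is fixed at half the most; returns when the fingers have stopped.
- arm.sleep(seconds).
- arm.solve_ik(position, orientation): joint angles nearest the present ones, or None.
- arm.snapshot(name): name is "scene" or "side" or "wrist"; returns the picture (400x640x3 uint8, red, green, blue); there is no depth.
- arm.get_calibration(name): a dict with "intrinsics" (3x3 intrinsics, pixels), "cam_to_world" (4x4, takes a point from camera to world coordinates). Camera axes: x right, y down, z forward; pixel columns grow to the right and rows downward; lengths in m; the calibration is good to about 2 mm. A picture is of the moment at which its call begins: read the wrist's pose just before it. get_calibration takes no time and is no camera call; for the wrist camera it gives the pose at the moment of the call.
A pose or a line that the arm cannot do raises arm.Unreachable and nothing moves.
- arm.sign_off(): hands the job in, once; it reports no verdict.
Readings, each from a call of its own:
- arm.current_t(): time.
- arm.current_joint_positions(): joint angles.
- arm.current_dq(): joint speeds.
- arm.current_tau(): joint torques, N m.
- arm.current_ee_pos(): TCP position.
- arm.current_tool_rot(): TCP orientation.
- arm.current_force(): force on the tool from outside, world axes, zero at the start.
- arm.current_torque(): the same for the moment, N m.
- arm.current_width(): finger opening in m.
Only numpy, scipy, OpenCV 4.12 (cv2) and the standard library are available. Lean on these libraries where they do the work, as an engineer would, in place of code of your own. Each camera call takes 0.05 s, during which the arm holds its last target.

## Task

Lift the lid off the white stock box and lay it flat on the bench, handle up. Then carry the small metal tray by its handle and tip it over the box so that all five vial caps slide in, and set the empty tray back upright and wholly on its black mat. Do not touch the caps with the gripper, and leave the box where it is and all the other things on the bench alone.

Things in the scene. Friction and masses are not known exactly. Their poses are not given: they have to be found in the camera images.
- tray: Plain aluminium scoop tray, 130 mm long (its x) and 70 mm wide (its y), 160 g, holding the five caps. Floor 4 mm thick; 4 mm walls reaching 24 mm high at both sides and at the +x end; the -x end is wholly open and is the pouring lip. A carrying handle arches over its middle: two side uprights (14 mm along x) with a crossbar on top. Origin: centre of the underside; z up. It stands on the mat, lip more or less towards the robot.
- tray_handle (a point): Centre of the tray's crossbar, 75 mm above the tray's underside: a square 14 x 14 mm bar running 70 mm along the tray's y, its top 82 mm above the underside; grip it across the tray's x. Below it is 46 mm of clear room over the caps.
- tray_lip (a point): Middle of the tray's pouring edge, at floor level: 65 mm from the tray's centre in its -x, 4 mm above its underside. Same axes as the tray.
- stock_box: Open-topped white plastic stock box, 130 x 130 mm, 70 mm high, walls and floor 4 mm (inside 122 x 122 mm), 0.7 kg, loose on the bench. The larger of the two white boxes, and the one with a lid. Origin: centre of the underside; z up.
- lid: White plastic lid lying loosely on the stock box, 120 g: plate 132 x 132 x 5 mm above a plug 114 x 114 x 8 mm that drops into the box mouth with 4 mm play a side. Origin: centre of the plug's underside, which is 62 mm above the box's underside when closed; z up.
- lid_handle (a point): Centre of the lid's grey bar handle, 45 mm above the lid's origin: bar 50 mm along the lid's x, 14 mm along its y, 16 mm high (top 53 mm above the origin), on two thin posts with 24 mm free below it.
- mat: Black rubber mat fixed to the bench, 170 mm (its x) by 110 mm (its y), 3 mm thick. Origin: centre of the underside.
- vial_rack: Bystander: white rack with twelve capped glass vials, 112 mm (x) by 86 mm (y), 99 mm high, between the tray and the box. Origin: centre of the underside.
- tape_roll: Bystander: roll of blue tape lying flat, diameter 90 mm, 24 mm high. Origin: centre of the underside.
- bottle: Bystander: amber bottle, diameter 60 mm, 150 mm high. Origin: centre of the underside.
- spare_vial: Bystander: a single capped vial standing upright, diameter 23 mm, 88 mm high. Origin: centre of the underside.
- screwdriver: Bystander: screwdriver lying on the bench along its x, about 200 mm long in all, 26 mm thick. Origin: middle of its length, on the bench.
- dish: Bystander: small empty open white box, 90 x 90 mm, 45 mm high, without lid. Origin: centre of the underside.
- dial_timer: Bystander: white dial timer fixed to the bench, 80 x 75 mm, 67 mm high. Origin: centre of the underside.
- cap0: White plastic vial cap, diameter 26 mm, 18 mm high, 12 g, standing loose in the tray, open end down; one of five alike. On the tray's smooth floor it slides off at a tilt of about 16 to 25 degrees. Origin: centre of its underside.
- cap1: White plastic vial cap, diameter 26 mm, 18 mm high, 12 g, standing loose in the tray, open end down; one of five alike. On the tray's smooth floor it slides off at a tilt of about 16 to 25 degrees. Origin: centre of its underside.
- cap2: White plastic vial cap, diameter 26 mm, 18 mm high, 12 g, standing loose in the tray, open end down; one of five alike. On the tray's smooth floor it slides off at a tilt of about 16 to 25 degrees. Origin: centre of its underside.
- cap3: White plastic vial cap, diameter 26 mm, 18 mm high, 12 g, standing loose in the tray, open end down; one of five alike. On the tray's smooth floor it slides off at a tilt of about 16 to 25 degrees. Origin: centre of its underside.
- cap4: White plastic vial cap, diameter 26 mm, 18 mm high, 12 g, standing loose in the tray, open end down; one of five alike. On the tray's smooth floor it slides off at a tilt of about 16 to 25 degrees. Origin: centre of its underside.
Things that resemble listed ones, but are neither listed nor needed, are in the scene too. What is shaped like the lid but orange is not meant.

How it is judged (in metres and radians):
On the way, in this order (a step that is already met when the one before it is completed fails the run):
1. the lid lies flat on the bench, off the box and let go (height (world z) of lid below 0.012 m and angle between lid's own z axis and vertical below 0.1 rad and linear speed of lid below 0.02 m/s and horizontal distance between lid and stock_box above 0.11 m and contact force between the fingers and lid below 0.1 N), for 0.1 s.
2. the tray is held tipped over the box, its lip within the box walls (angle between tray's own z axis and vertical above 0.2 rad and x of tray_lip in the frame of stock_box between -0.07 and 0.07 m and y of tray_lip in the frame of stock_box between -0.07 and 0.07 m), for 0.1 s.
3. all five caps are in the box (x of cap0 in the frame of stock_box between -0.063 and 0.063 m and y of cap0 in the frame of stock_box between -0.063 and 0.063 m and z of each of cap0, cap1, cap2, cap3, cap4 in the frame of stock_box below 0.065 m and x of cap1 in the frame of stock_box between -0.063 and 0.063 m and y of cap1 in the frame of stock_box between -0.063 and 0.063 m and x of cap2 in the frame of stock_box between -0.063 and 0.063 m and y of cap2 in the frame of stock_box between -0.063 and 0.063 m and x of cap3 in the frame of stock_box between -0.063 and 0.063 m and y of cap3 in the frame of stock_box between -0.063 and 0.063 m and x of cap4 in the frame of stock_box between -0.063 and 0.063 m and y of cap4 in the frame of stock_box between -0.063 and 0.063 m), for 0.2 s.
At the end, for the whole second after the job is handed in: All five caps lie still in the stock box, below its rim; the lid lies flat on the bench, handle up (tilt under 0.1 rad); the tray stands level on the mat, its centre within 45 mm of the mat's centre along either side of the mat; the box stands upright; nothing is held (all of step 3 and linear speed of each of cap0, cap1, cap2, cap3, cap4 below 0.03 m/s and height (world z) of lid below 0.012 m and angle between lid's own z axis and vertical below 0.1 rad and linear speed of each of lid, tray below 0.02 m/s and x of tray in the frame of mat between -0.045 and 0.045 m and y of tray in the frame of mat between -0.045 and 0.045 m and z of tray in the frame of mat below 0.008 m and angle between each of tray, stock_box's own z axis and vertical below 0.08 rad); the robot touches nothing.
It fails at once if a bystander (rack, tape roll, bottle, spare vial, screwdriver, small box) is moved by more than 30 mm (distance of any of vial_rack, tape_roll, bottle, spare_vial, screwdriver, dish from where it was at the start of the episode above 0.03 m).
It fails at once if the stock box is shifted by more than 40 mm (distance of stock_box from where it was at the start of the episode above 0.04 m).
It fails at once if the gripper's fingers touch a cap (contact force between the fingers and cap0 above 0.2 N or contact force between the fingers and cap1 above 0.2 N or contact force between the fingers and cap2 above 0.2 N or contact force between the fingers and cap3 above 0.2 N or contact force between the fingers and cap4 above 0.2 N).
It also fails if it takes over 64 s, if anything falls off the work surface, if the arm or the gripper's body presses on something with over 40 N, if the wrist force passes 120 N, or if a joint passes its speed limit or range.

## Working session

There is one attempt and no reset: what is moved stays moved. The work goes in short steps, each a Python script; the robot and the scene stay as the last script left them, time stands still between calls to the robot, and variables do not carry over. Pictures are saved under pics/ and viewed, and the job is handed in when it is done.

```bash
ls; mkdir -p pics
python3 - <<'E'
from rig import arm
import cv2,numpy as np
for n in ["scene","side","wrist"]:
    c=arm.get_calibration(n); im=arm.snapshot(n)
    cv2.imwrite(f"pics/{n}0.png",im[:,:,::-1])
    print(n,np.round(c["intrinsics"],1).tolist(),np.round(c["cam_to_world"],3).tolist())
print(arm.grip_depth,arm.current_t(),arm.current_tool_rot(),arm.current_width())
E
```

```text
pics
scene [[408.1, 0.0, 319.6], [0.0, 408.1, 198.0], [0.0, 0.0, 1.0]] [[-0.857, 0.272, -0.438, 0.971], [0.516, 0.475, -0.713, 0.76], [0.014, -0.837, -0.547, 0.707], [0.0, 0.0, 0.0, 1.0]]
side [[444.2, 0.0, 323.8], [0.0, 444.2, 207.1], [0.0, 0.0, 1.0]] [[0.875, -0.382, 0.297, 0.077], [-0.483, -0.676, 0.557, -0.752], [-0.012, -0.631, -0.776, 1.162], [0.0, 0.0, 0.0, 1.0]]
wrist [[275.6, 0.0, 320.2], [0.0, 275.6, 203.1], [0.0, 0.0, 1.0]] [[1.0, -0.0, 0.0, 0.625], [-0.0, -0.962, -0.273, 0.077], [0.0, 0.273, -0.962, 0.384], [0.0, 0.0, 0.0, 1.0]]
0.0188 0.15 [[-7.36533564e-07  9.99999509e-01 -9.90648664e-04]
 [ 9.99999998e-01  7.96601923e-07  6.06349876e-05]
 [ 6.06357470e-05 -9.90648617e-04 -9.99999507e-01]] 0.09145051461390932
```

View pics/scene0.png

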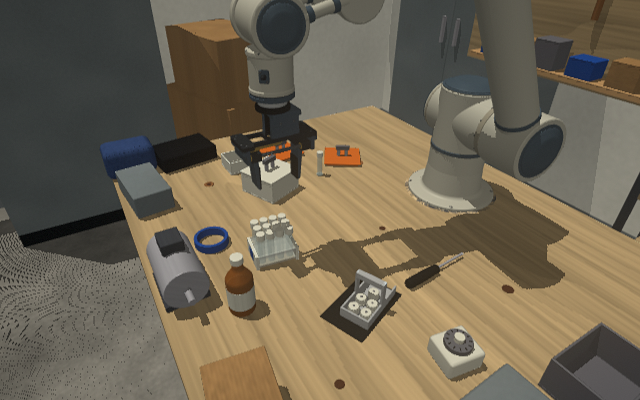

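View pics/side0.png

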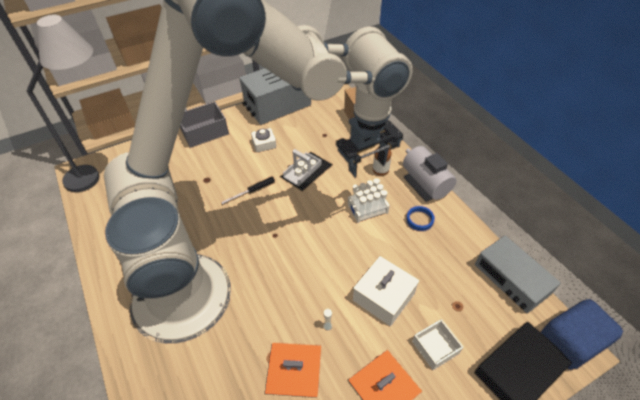

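View pics/wrist0.png

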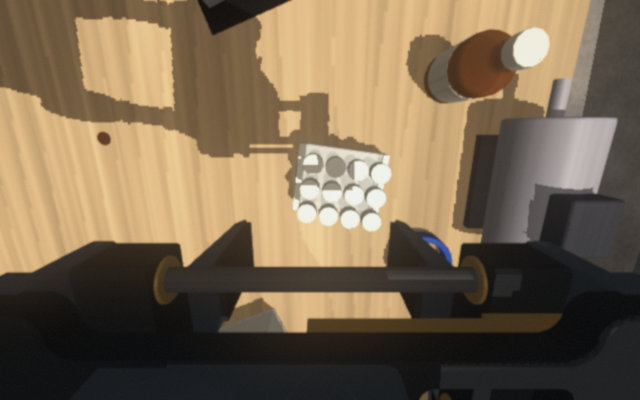

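```bash
cat > h.py <<'E'
import cv2,numpy as np
from rig import arm
def ray(name,uv,z,cal=None):
    c=cal or arm.get_calibration(name); K=np.array(c["intrinsics"]);T=np.array(c["cam_to_world"])
    d=T[:3,:3]@np.linalg.inv(K)@np.array([uv[0],uv[1],1.0]); o=T[:3,3]
    return o+d*(z-o[2])/d[2]
def proj(p,cal):
    K=np.array(cal["intrinsics"]);T=np.array(cal["cam_to_world"])
    q=K@(T[:3,:3].T@(np.array(p)-T[:3,3])); return q[:2]/q[2]
def snap(name,f):
    c=arm.get_calibration(name); im=arm.snapshot(name); cv2.imwrite(f"pics/{f}.png",im[:,:,::-1])
    np.save(f"pics/{f}.npy",np.vstack([np.pad(np.array(c["intrinsics"]),((0,0),(0,1))),c["cam_to_world"]]))
    return im
def cal(f):
    a=np.load(f"pics/{f}.npy"); return {"intrinsics":a[:3,:3],"cam_to_world":a[3:]}
E
python3 - <<'E'
from h import *
for uv,z,n in [((386,289),.075,'lid'),((387,278),.107,'lidh'),((438,343),.02,'dish'),((327,321),.05,'spare'),((293,370),.01,'or1'),((385,382),.01,'or2'),((420,218),.02,'tape'),((370,200),.05,'rack'),((305,169),.01,'tray'),((248,191),.01,'screw'),((263,140),.03,'timer'),((381,165),.08,'bottle')]:
    print(n,np.round(ray('side',uv,z),3))
im=cv2.imread('pics/side0.png')
cv2.imwrite('pics/c1.png',cv2.resize(im[230:400,260:500],None,fx=3.3,fy=3.3,interpolation=cv2.INTER_CUBIC))
cv2.imwrite('pics/c2.png',cv2.resize(im[110:230,210:410],None,fx=4,fy=4,interpolation=cv2.INTER_CUBIC))
E
```

```text
lid [ 0.501 -0.308  0.075]
lidh [ 0.51  -0.295  0.107]
dish [ 0.553 -0.486  0.02 ]
spare [ 0.32  -0.301  0.05 ]
or1 [ 0.187 -0.359  0.01 ]
or2 [ 0.377 -0.5    0.01 ]
tape [ 0.763 -0.125  0.02 ]
rack [ 0.648 -0.001  0.05 ]
tray [0.544 0.263 0.01 ]
screw [0.324 0.267 0.01 ]
timer [0.468 0.457 0.03 ]
bottle [0.749 0.091 0.08 ]
```

View pics/c1.png

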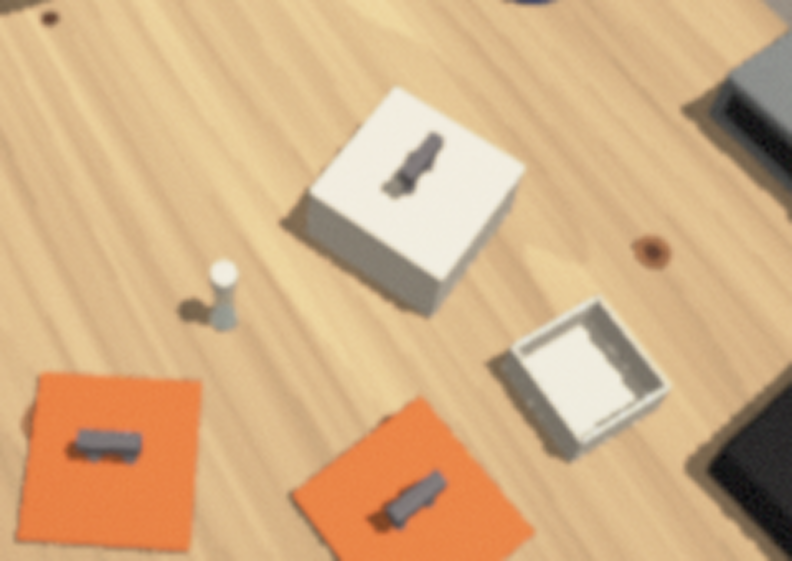

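View pics/c2.png

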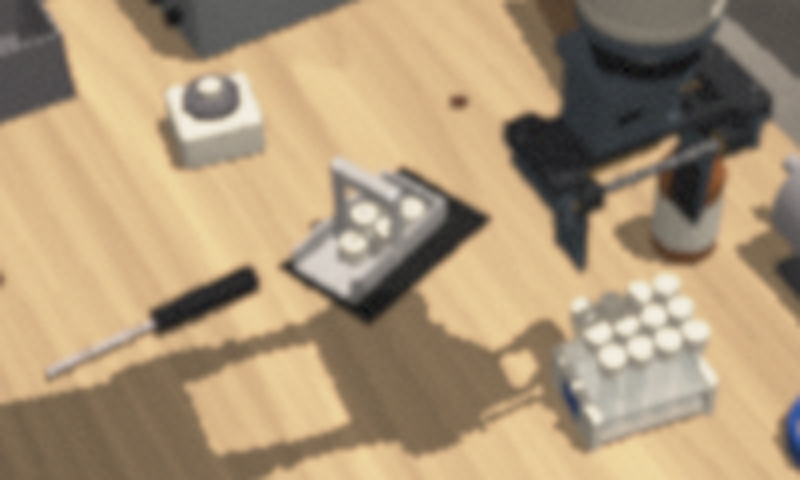

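Run:
```python
from h import *
im=cv2.imread('pics/side0.png'); c=cal_=arm.get_calibration('side')
hsv=cv2.cvtColor(im,cv2.COLOR_BGR2HSV)
m=((hsv[...,1]<40)&(hsv[...,2]>200)).astype(np.uint8)
mm=np.zeros_like(m); mm[245:325,345:425]=m[245:325,345:425]
cs,_=cv2.findContours(mm,cv2.RETR_EXTERNAL,cv2.CHAIN_APPROX_NONE); k=max(cs,key=cv2.contourArea)
h=cv2.convexHull(k)
P=np.array([ray('side',p,.075)[:2] for p in h[:,0]])
r=cv2.minAreaRect((P*1000).astype(np.float32)); print('lid plate',r)
# handle dark
d=((hsv[...,2]<125)).astype(np.uint8); dd=np.zeros_like(d); dd[262:292,370:402]=d[262:292,370:402]
cs,_=cv2.findContours(dd,cv2.RETR_EXTERNAL,cv2.CHAIN_APPROX_NONE); k=max(cs,key=cv2.contourArea)
P=np.array([ray('side',p,.111)[:2] for p in k[:,0]]); r=cv2.minAreaRect((P*1000).astype(np.float32)); print('handle',r,cv2.boundingRect(k))
print(cv2.boxPoints(r))
```

```text
lid plate ((510.75445556640625, -295.68328857421875), (130.7337188720703, 132.01657104492188), 23.136369705200195)
handle ((487.7040710449219, -307.7643737792969), (15.292322158813477, 10.642868041992188), 56.45550537109375) (381, 282, 5, 6)
[[ 479.04373 -311.19656]
 [ 487.9141  -317.07767]
 [ 496.3644  -304.33218]
 [ 487.49405 -298.45108]]
```

Run:
```python
from h import *
a=ray('side',(260+404/3.3,230+183/3.3),.111);b=ray('side',(260+437/3.3,230+140/3.3),.111);print(a,b,np.degrees(np.arctan2(*(b-a)[[1,0]])),(a+b)/2)
# go look with wrist camera above: try ik
R0=arm.current_tool_rot()
def rot(yaw): # tool down; y axis (jaws) at yaw deg
    t=np.radians(yaw); y=np.array([np.cos(t),np.sin(t),0]); z=np.array([0,0,-1.]); return np.c_[np.cross(y,z),y,z]
for yaw in (113.1,-66.9): print(yaw,arm.solve_ik([.511,-.296,.25],rot(yaw)),rot(yaw)[:,0])
for yaw in (0,30,-30,180): print(yaw,arm.solve_ik([.53,.26,.25],rot(yaw)))
```

```text
[ 0.48480002 -0.30934573  0.111     ] [ 0.53065697 -0.28929353  0.111     ] 23.618665024042848 [ 0.50772849 -0.29931963  0.111     ]
113.1 [-3.58742590e+01  2.36222652e+01  7.92758761e+01 -2.54444375e-14
  7.71018587e+01 -1.48974259e+02] [-0.9198215  -0.39233712 -0.        ]
-66.9 [-3.58742590e+01  2.36222652e+01  7.92758761e+01 -2.54444375e-14
  7.71018587e+01  3.10257410e+01] [0.9198215  0.39233712 0.        ]
0 [ 2.03366062e+01  2.36053821e+01  7.93043450e+01 -2.54444375e-14
  7.70902729e+01  2.03366062e+01]
30 [ 2.03366062e+01  2.36053821e+01  7.93043450e+01 -2.54444375e-14
  7.70902729e+01 -9.66339378e+00]
-30 [ 2.03366062e+01  2.36053821e+01  7.93043450e+01 -2.54444375e-14
  7.70902729e+01  5.03366062e+01]
180 [ 2.03366062e+01  2.36053821e+01  7.93043450e+01 -2.54444375e-14
  7.70902729e+01 -1.59663394e+02]
```

```bash
cat >> h.py <<'E'
def rot(yaw):
    t=np.radians(yaw); y=np.array([np.cos(t),np.sin(t),0]); z=np.array([0,0,-1.]); return np.c_[np.cross(y,z),y,z]
E
python3 - <<'E'
from h import *
R=rot(-66.9)
arm.move_to([.51-.06*R[0,0],-.2965-.06*R[1,0],.25],R)
snap('wrist','w1'); snap('scene','s1')
print(arm.current_t())
c=cal('w1'); print(proj([.51,-.2965,.115],c))
E
```

```text
1.6167
[320.61528477 142.25413286]
```

View pics/w1.png

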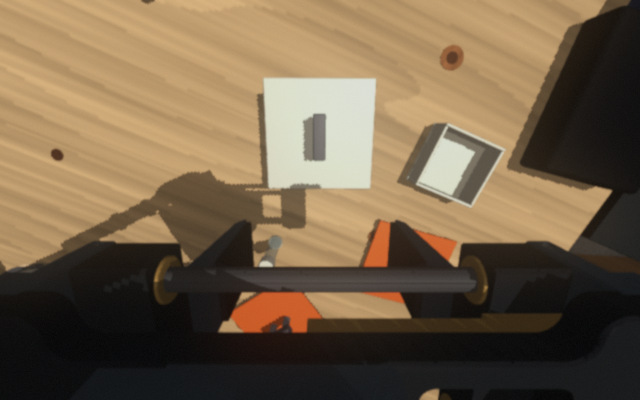

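View pics/s1.png

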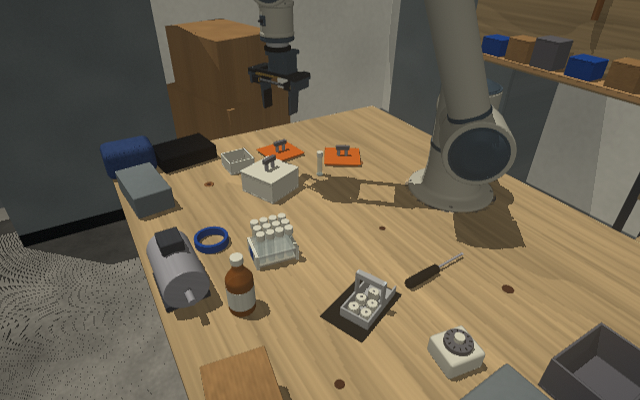

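Run:
```python
from h import *
c=cal('w1'); a=ray('wrist',(319,136.5),.115,c); b=ray('wrist',(319.7,133),.075,c); print(a,b)
R=rot(-66.9)
p=np.array([(a[0]+.510)/2,(a[1]-.2965)/2])
arm.move_l([*p,.14],R,feed=.2)
arm.move_l([*p,.088],feed=.1)
arm.grip(0.0)
w=arm.current_width(); print('w',w,arm.current_force())
if .010<w<.018:
    arm.move_l([*p,.17],feed=.12); print(arm.current_width(),arm.current_force())
    snap('scene','s2')
print(arm.current_t())
```

```text
[ 0.51489095 -0.29250751  0.115     ] [ 0.51758171 -0.29212144  0.075     ]
w 0.013873909344562441 [-1.29200642  0.17302657  0.03055951]
0.013834087228292689 [ 0.29792219  0.27485082 -1.79151353]
5.1083
```

View pics/s2.png

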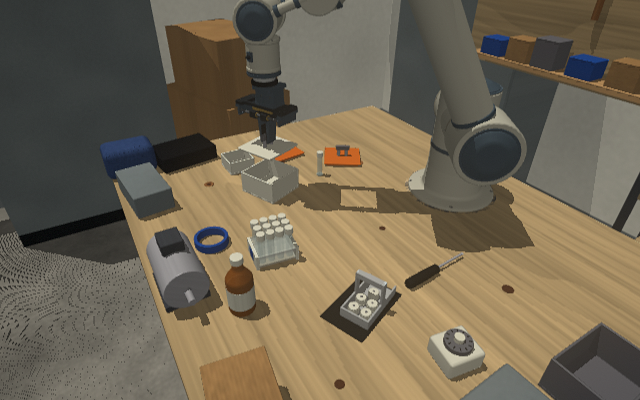

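Run:
```python
from h import *
arm.move_l([.445,-.05,.15],feed=.25)
arm.move_l([.445,-.05,.045],feed=.15)
f0=arm.current_force()
arm.move_l([.445,-.05,.0275],feed=.04)
print(f0,arm.current_force())
print(arm.current_t()); snap('side','sd2'); snap('scene','s3')
im=cv2.imread('pics/sd2.png'); cv2.imwrite('pics/c3.png',cv2.resize(im[180:330,240:460],None,fx=3.5,fy=3.5))
```

```text
[-0.86334232 -0.52003895 -1.12910205] [-0.87739031 -0.25839721 -1.57821489]
7.7083
```

View pics/c3.png

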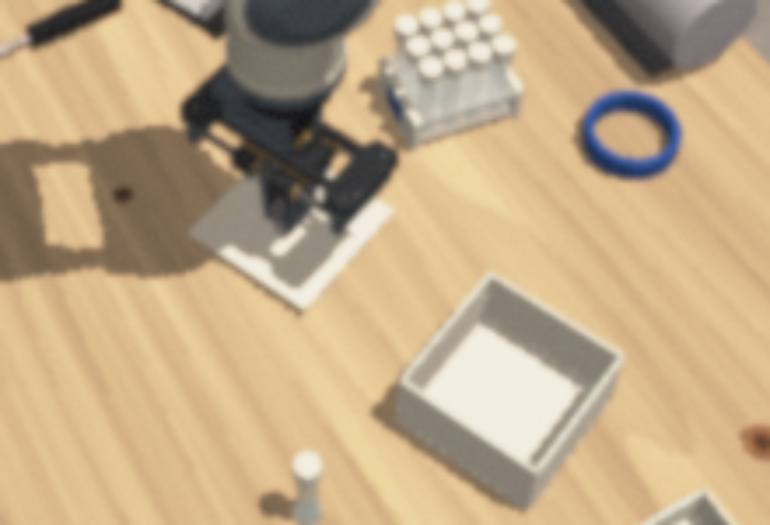

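View pics/s3.png

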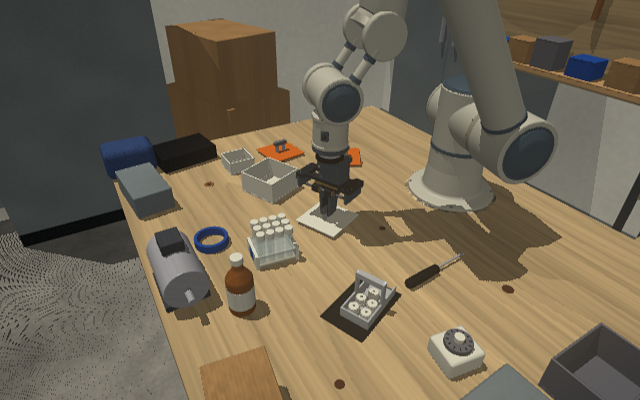

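Run:
```python
from h import *
arm.move_l([.445,-.05,.0262],feed=.03); print(arm.current_force())
arm.grip(0.06); arm.sleep(.2)
arm.move_l([.445,-.05,.12],feed=.2)
q=[(380.3,258.3),(417.7,281.7),(391.4,314.3),(354.3,288)]
P=np.array([ray('side',p,.07)[:2] for p in q]); print(np.round(P,3),P.mean(0),cv2.minAreaRect((P*1000).astype(np.float32)))
# tray
print(ray('side',(210+367/4,110+182/4),.08))
Ry=rot(0)
im=snap('wrist','w2')
arm.move_to([.50,.13,.27],rot(90) if False else rot(0)); print(arm.current_tool_rot()[:,0])
snap('wrist','w3'); snap('side','sd3'); snap('scene','s4'); print(arm.current_t())
```

```text
[-0.49265155 -0.42939037 -1.72844562]
[[ 0.545 -0.215]
 [ 0.593 -0.33 ]
 [ 0.474 -0.375]
 [ 0.429 -0.261]] [ 0.50990281 -0.29540646] ((510.65618896484375, -295.3313293457031), (127.35162353515625, 124.56864929199219), 21.347625732421875)
[0.53565856 0.26474537 0.08      ]
[ 2.51349101e-03  9.99996653e-01 -6.13495883e-04]
10.8583
```

View pics/w3.png

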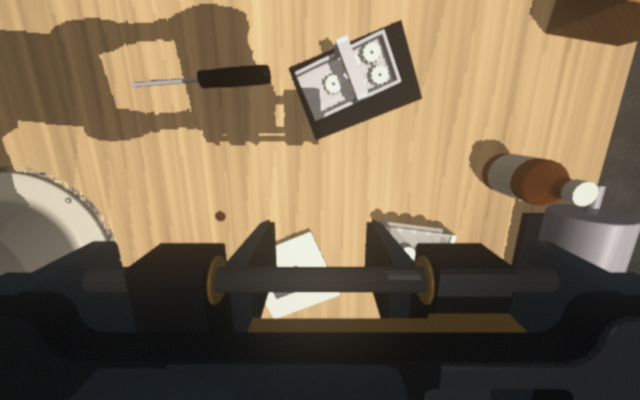

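View pics/sd3.png

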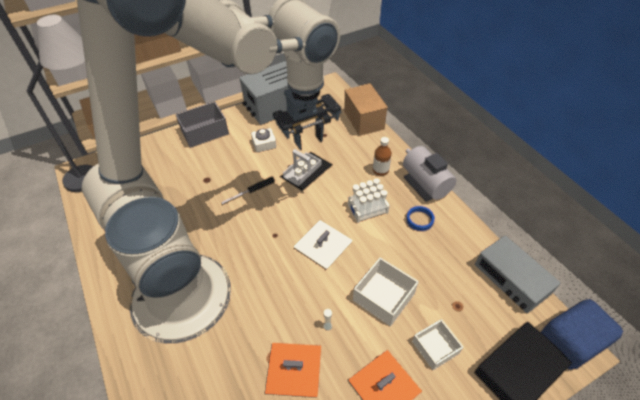

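View pics/s4.png

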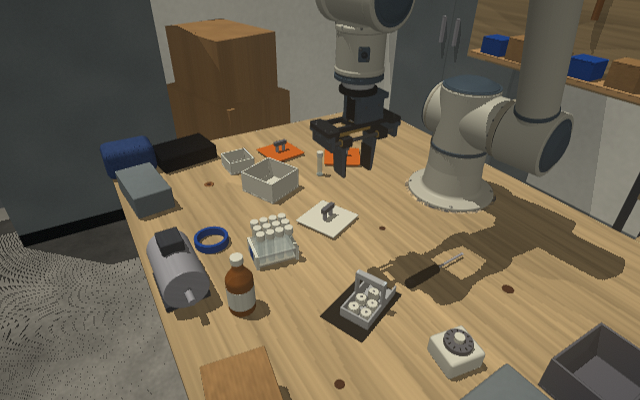

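Run:
```python
import cv2
im=cv2.imread('pics/w3.png'); cv2.imwrite('pics/c4.png',cv2.resize(im[10:150,275:435],None,fx=4.25,fy=4.25,interpolation=cv2.INTER_CUBIC))
```

```text
(no output)
```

View pics/c4.png

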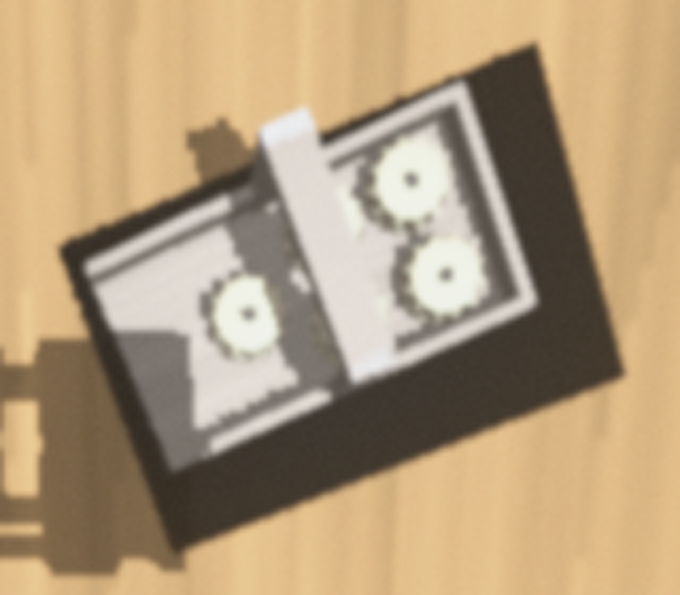

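Run:
```python
from h import *
c=cal('w3'); g=lambda u,v,z: ray('wrist',(275+u/4.25,10+v/4.25),z,c)
M=np.array([g(*p,.003)[:2] for p in [(62,245),(535,45),(625,375),(178,552)]]); print('mat',M.mean(0),cv2.minAreaRect((M*1000).astype(np.float32)),np.degrees(np.arctan2(*(M[1]-M[0])[::-1])),np.degrees(np.arctan2(*(M[2]-M[3])[::-1])))
A,B,C=[g(*p,.027)[:2] for p in [(465,82),(538,302),(83,265)]]
print('tray c',(B+C)/2,'len',np.linalg.norm(A-C),np.linalg.norm(A-B),'yaw',np.degrees(np.arctan2(*(A-C)[::-1])),np.degrees(np.arctan2(*(A-B)[::-1]))-90)
h1,h2=g(288,122,.085),g(372,368,.085); print('bar',(h1+h2)/2,np.linalg.norm(h1-h2),np.degrees(np.arctan2(*(h1-h2)[:2][::-1]))-90)
# side second view of bar ends
im=cv2.imread('pics/sd3.png'); cv2.imwrite('pics/c5.png',cv2.resize(im[135:195,260:340],None,fx=9,fy=9,interpolation=cv2.INTER_CUBIC))
im=cv2.imread('pics/s4.png'); cv2.imwrite('pics/c6.png',cv2.resize(im[255:345,310:410],None,fx=6.5,fy=6.5,interpolation=cv2.INTER_CUBIC))
```

```text
mat [0.55284222 0.26458926] ((552.8499755859375, 264.786865234375), (167.4842071533203, 108.984130859375), 20.9437255859375) 20.69389710177065 20.94372319193899
tray c [0.53809762 0.26982807] len 0.13054961940258966 0.0688110053847857 yaw 23.28754675836966 23.580810079310936
bar [0.5379255  0.26986578 0.085     ] 0.06682184414928763 21.952981895403482
```

View pics/c6.png

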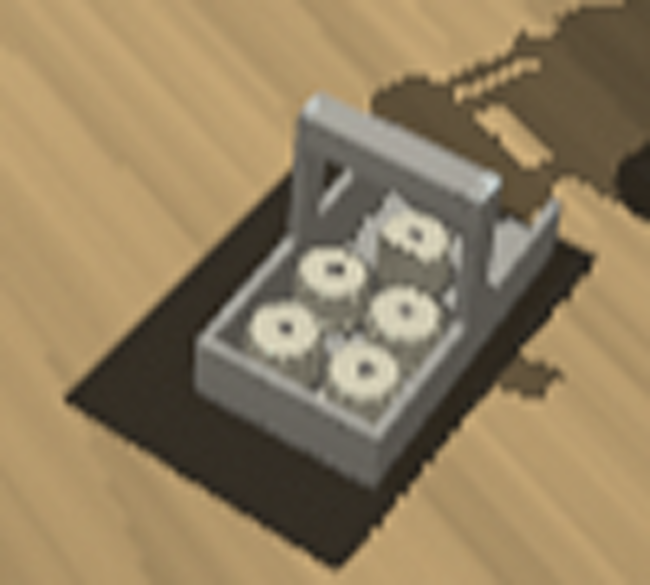

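View pics/c5.png

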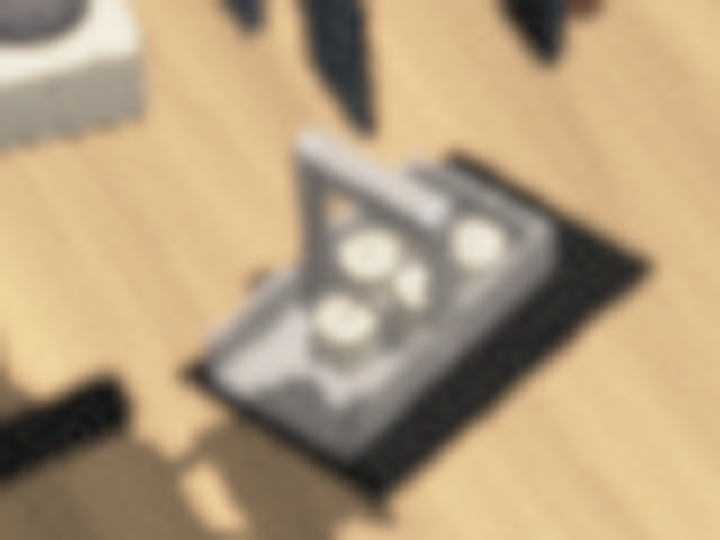

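```bash
cat >> h.py <<'E'
YAW=23.2; D=np.array([np.cos(np.radians(YAW)),np.sin(np.radians(YAW)),0]); Z=np.array([0,0,1.])
BOX=np.array([.5105,-.2955,0])
def pour(th,back=.030,lz=.085,h=.058):
    t=np.radians(th); xp=np.cos(t)*D+np.sin(t)*Z; zp=-np.sin(t)*D+np.cos(t)*Z
    y=xp; z=-zp; R=np.c_[np.cross(y,z),y,z]
    L=BOX+back*D+np.array([0,0,lz])
    return L+.065*xp+(h-.004)*zp,R
E
python3 - <<'E'
from h import *
for th in (0,15,30,40,50,55):
    p,R=pour(th); q=arm.solve_ik(p,R); print(th,np.round(p,3),None if q is None else np.round(q,1))
R=rot(23.2)
arm.move_to([.538,.2698,.16],R)
arm.grip(.085)
snap('wrist','w4')
arm.move_l([.538,.2698,.061],feed=.12)
snap('side','sd4');snap('scene','s5'); print(arm.current_force(),arm.current_t())
im=cv2.imread('pics/s5.png'); cv2.imwrite('pics/c7.png',cv2.resize(im[225:345,290:430],None,fx=5,fy=5,interpolation=cv2.INTER_CUBIC))
E
```

```text
0 [ 0.598 -0.258  0.139] [-28.6  34.6  78.   -0.   67.4 -51.8]
15 [ 0.583 -0.264  0.154] [-36.9  29.4  88.1  15.7  55.9 -68.2]
30 [ 0.565 -0.272  0.164] [-46.8  27.6  97.2  37.4  50.6 -93.1]
40 [ 0.552 -0.278  0.168] [ -53.7   28.7  102.4   52.4   52.2 -111.7]
50 [ 0.538 -0.284  0.17 ] [ -60.4   32.   106.6   64.6   57.4 -128.7]
55 [ 0.532 -0.286  0.169] [ -63.5   34.5  108.2   69.2   61.  -136.2]
[-0.41739851  0.14772298 -0.45588713] 13.3167
```

View pics/c7.png

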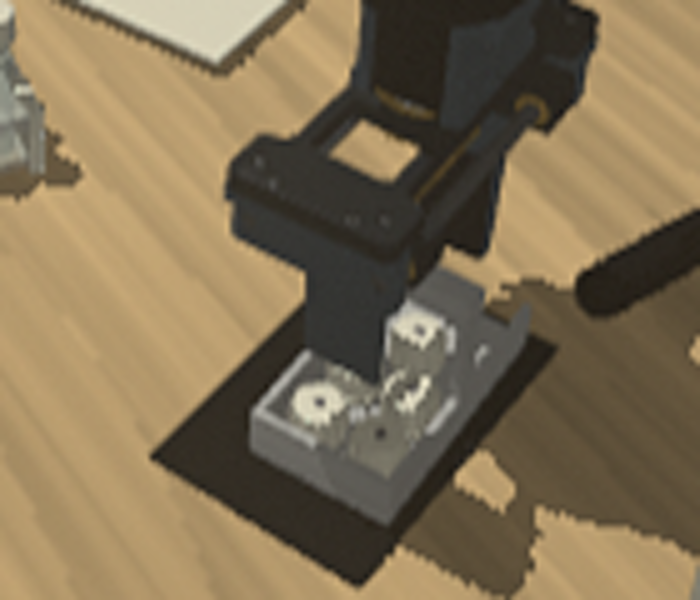

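Fingers straddle the crossbar well above the caps. Grip, lift and carry to the box.

```bash
python3 - <<'E'
from h import *
arm.grip(0.0); w=arm.current_width(); print(w,arm.current_force())
if .010<w<.019:
    arm.move_l([.538,.2698,.10],feed=.06)
    arm.move_l([.538,.2698,.215],feed=.12)
    print(arm.current_width(),arm.current_force())
    snap('scene','s6')
    p,R=pour(0); p[2]=.215
    arm.move_l(p,R,feed=.22)
    snap('side','sd5');snap('scene','s7')
print(arm.current_t())
E
python3 -c "
import cv2,numpy as np
a=cv2.imread('pics/sd5.png')[170:340,270:480];b=cv2.imread('pics/s7.png')[80:240,170:370]
cv2.imwrite('pics/c8.png',np.hstack([cv2.resize(a,(400,324)),cv2.resize(b,(400,324))]))"
```

```text
0.013812518431200741 [-0.01556133 -0.04574608  0.35210669]
0.013948629057626834 [ 0.18131929 -1.23182333 -2.99293338]
19.025
```

View pics/c8.png

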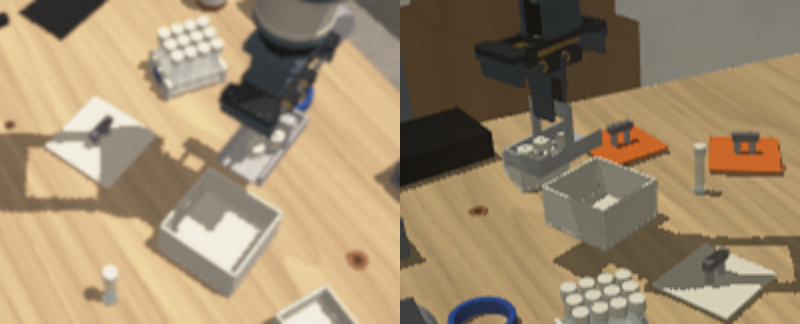

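View pics/s6.png

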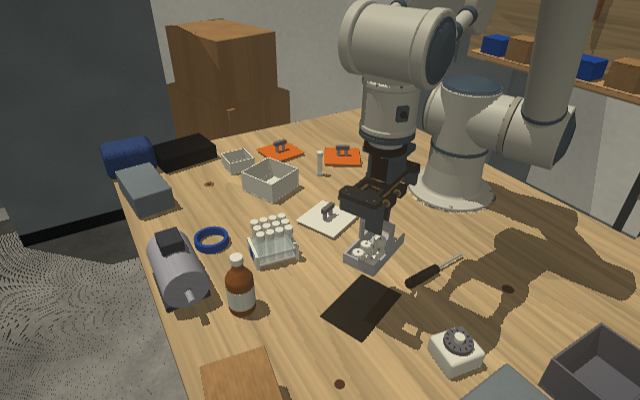

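Run:
```python
from h import *
for f in ('sd5','s7'):
    c=cal(f); L=BOX+.03*D; L[2]=.161; Y=np.cross(Z,D)
    print(f,proj(L,c),proj(L+.035*Y,c),proj(L-.035*Y,c))
im=cv2.imread('pics/sd5.png'); cv2.imwrite('pics/c9.png',cv2.resize(im[220:340,340:450],None,fx=6,fy=5,interpolation=cv2.INTER_CUBIC))
```

```text
sd5 [395.58344367 259.84368184] [384.41884424 253.07065894] [407.01407913 266.77809594]
s7 [261.71399857 146.29137245] [270.44054261 149.43657731] [253.22337692 143.23119831]
```

View pics/c9.png

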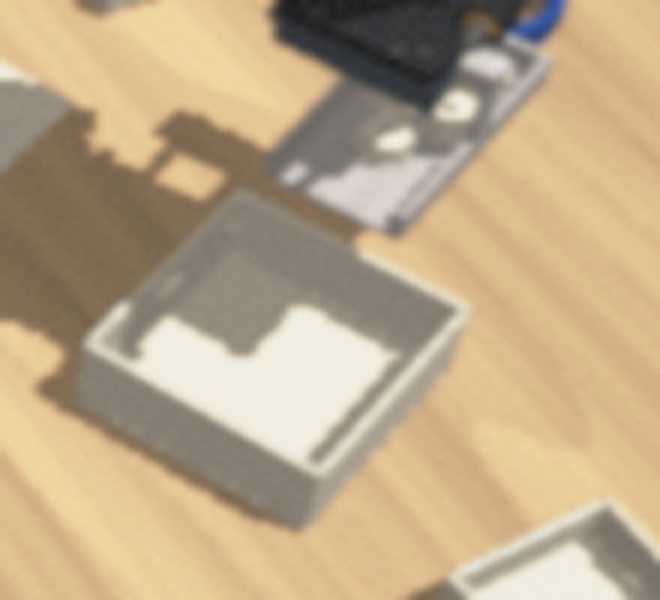

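```bash
python3 - <<'E'
from h import *
p,R=pour(0); arm.move_l(p,R,feed=.1)
p,R=pour(12); arm.move_l(p,R,feed=.03)
p,R=pour(24); arm.move_l(p,R,feed=.02)
snap('side','sd6')
p,R=pour(36); arm.move_l(p,R,feed=.015)
snap('side','sd7'); snap('scene','s8')
print(arm.current_t(),arm.current_force(),arm.current_width())
E
python3 -c "
import cv2,numpy as np
a=cv2.imread('pics/sd6.png')[200:340,310:480];b=cv2.imread('pics/sd7.png')[200:340,310:480];c=cv2.imread('pics/s8.png')[100:220,200:340]
cv2.imwrite('pics/c10.png',np.vstack([np.hstack([cv2.resize(a,(400,300)),cv2.resize(b,(400,300))]),np.hstack([cv2.resize(c,(400,300))]*2)]))"
```

```text
23.1833 [ 0.08793568 -0.36646079 -1.84264129] 0.01403042139639551
```

View pics/c10.png

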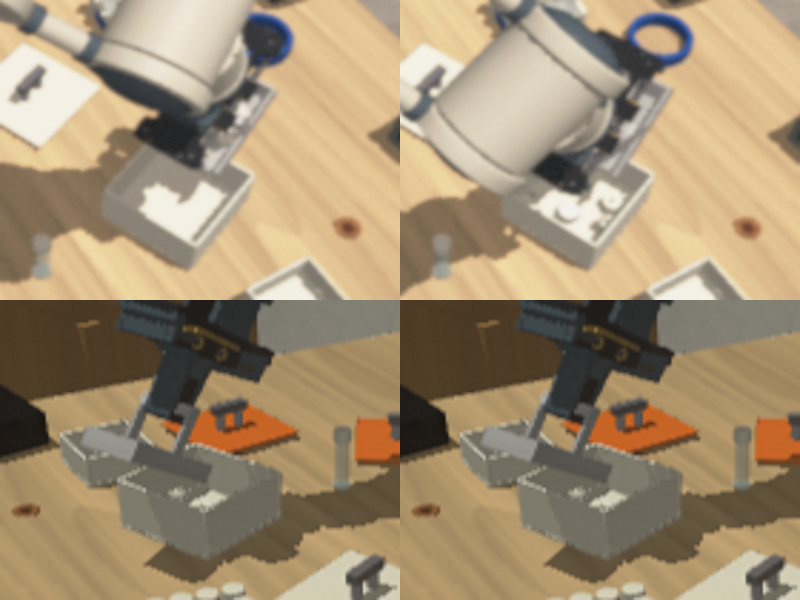

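```bash
python3 - <<'E'
from h import *
p,R=pour(48); arm.move_l(p,R,feed=.02)
arm.sleep(.4); snap('scene','s9')
p,R=pour(24); p2=p+0; arm.move_l(p2,R,feed=.06)
p,R=pour(0); arm.move_l(p,R,feed=.06)
p[2]=.215; arm.move_l(p,R,feed=.15)
p=p+.10*D*0+np.array([.0,.12,0]); arm.move_l(p,R,feed=.2)
snap('side','sd8'); snap('scene','s10')
print(arm.current_t(),arm.current_force(),arm.current_width())
E
python3 -c "
import cv2,numpy as np
a=cv2.imread('pics/sd8.png')[130:340,270:480];b=cv2.imread('pics/s9.png')[100:220,200:340];c=cv2.imread('pics/s10.png')[80:240,170:330]
a2=cv2.imread('pics/sd8.png')[240:340,340:450]
f=lambda x:cv2.resize(x,(400,300),interpolation=cv2.INTER_CUBIC)
cv2.imwrite('pics/c11.png',np.vstack([np.hstack([f(a),f(a2)]),np.hstack([f(b),f(c)])]))"
```

```text
27.7167 [-0.17701858 -0.94820486 -1.25171116] 0.013450675313906145
```

View pics/c11.png

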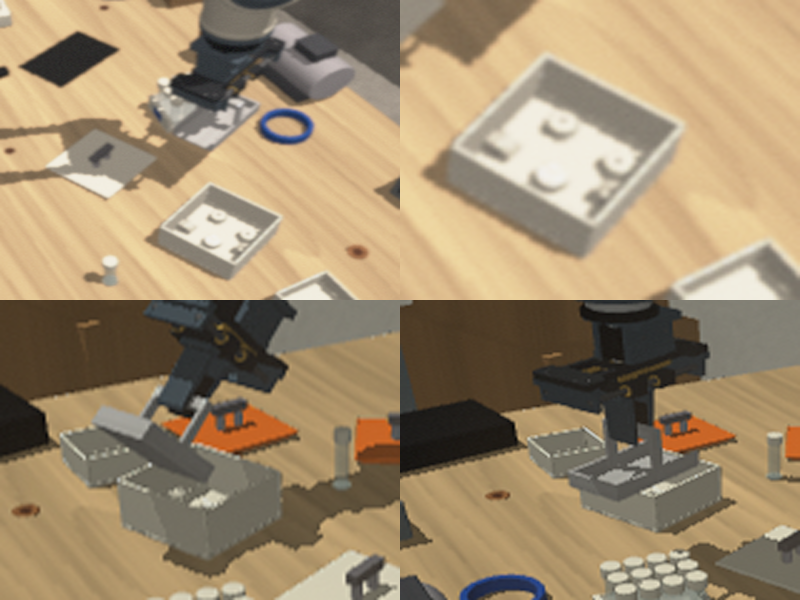

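```bash
python3 - <<'E'
from h import *
R=rot(20.8)
arm.move_l([.553,.2647,.215],R,feed=.25)
arm.move_l([.553,.2647,.085],feed=.15)
arm.move_l([.553,.2647,.0625],feed=.04)
snap('side','sd9'); snap('scene','s11')
print(arm.current_t(),arm.current_force(),arm.current_width())
E
python3 -c "
import cv2,numpy as np
a=cv2.imread('pics/sd9.png')[240:340,340:450];b=cv2.imread('pics/s11.png')[230:350,290:430]
f=lambda x:cv2.resize(x,(400,340),interpolation=cv2.INTER_CUBIC)
cv2.imwrite('pics/c12.png',np.hstack([f(a),f(b)]))"
```

```text
31.3167 [-0.13831103  0.23136331 -1.79015827] 0.013665645692667394
```

View pics/c12.png

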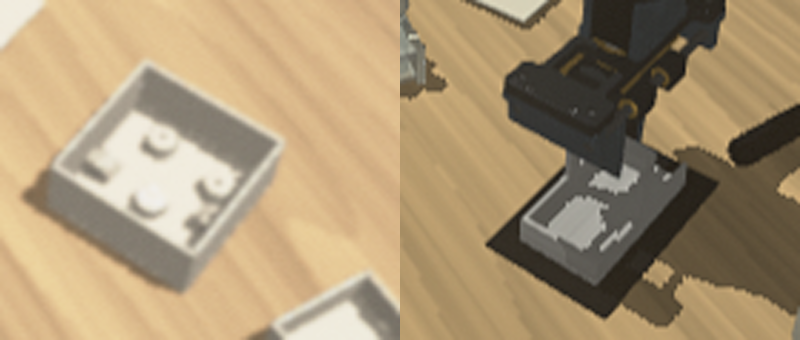

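```bash
python3 - <<'E'
from h import *
for z in (.0615,.0608,.060):
    arm.move_l([.553,.2647,z],feed=.02); f=arm.current_force(); print(z,f)
    if f[2]>-.3: break
arm.grip(.05); arm.sleep(.2)
arm.move_l([.553,.2647,.18],feed=.15)
arm.move_to([.50,.13,.27],rot(0)); snap('wrist','w5')
R=rot(-66.9); arm.move_to([.51-.06*R[0,0],-.2965-.06*R[1,0],.25],R); snap('wrist','w6')
print(arm.current_t())
E
python3 -c "
import cv2,numpy as np
a=cv2.imread('pics/w5.png')[10:150,275:435];b=cv2.imread('pics/w6.png')[65:205,245:405]
f=lambda x:cv2.resize(x,(400,350),interpolation=cv2.INTER_CUBIC)
cv2.imwrite('pics/c13.png',np.hstack([f(a),f(b)]))"
```

```text
0.0615 [ 0.96291197  0.15283033 -1.85369793]
0.0608 [-0.11476272 -0.19300193  1.36756959]
36.1417
```

View pics/c13.png

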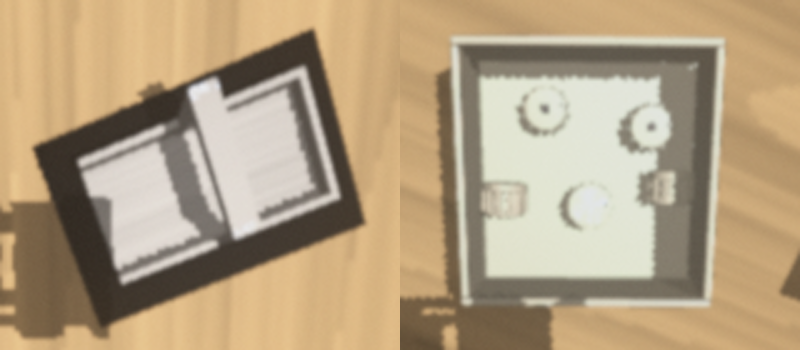

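Run:
```python
from h import *
arm.sleep(.5); a=snap('wrist','w7').astype(int); b=cv2.imread('pics/w6.png')[:,:,::-1].astype(int)
print('max diff box',np.abs(a-b)[65:205,245:405].max())
snap('scene','s12')
```

```text
max diff box 70
```

View pics/s12.png

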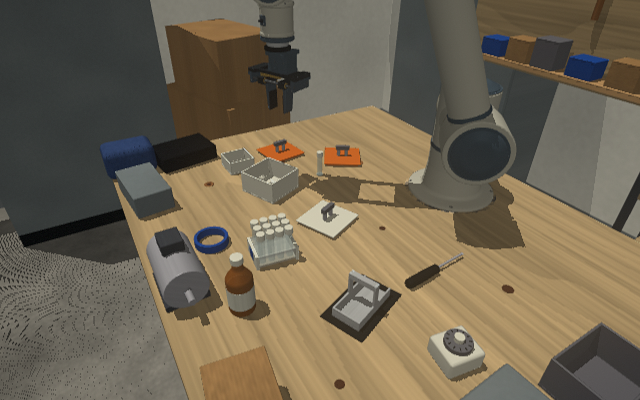

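Run:
```python
from h import *
a=cv2.imread('pics/w7.png').astype(int); b=snap('wrist','w8')[:,:,::-1].astype(int); c=cv2.imread('pics/w6.png').astype(int)
for x,y in ((a,c),(a,b)):
    d=np.abs(x-y).max(2)[65:205,245:405]; print(d.max(),(d>25).sum(),np.argwhere(d>25)[:8].tolist())
```

```text
70 1068 [[13, 20], [13, 21], [13, 22], [13, 23], [13, 24], [13, 25], [13, 26], [13, 27]]
37 4 [[26, 116], [26, 117], [27, 116], [139, 17]]
```

```bash
python3 -c "
from rig import arm
print(arm.current_t(),arm.current_force()); print(arm.sign_off())"
```

```text
36.7917 [-0.13451699 -0.34632782  1.45485455]
the job is handed in; nothing more can be done
None
```

I took the lid off the white stock box and laid it flat on the bench, handle up. I then carried the tray by its crossbar, tipped it up to 48° over the box, and set it back empty on the mat. The job was handed in at about 37 s of the 64 s allowed, and no verdict was reported.

**Last checks that looked good:**
- **Caps:** the close wrist picture shows all five in the box, two of them lying on their sides. The last two wrist pictures match apart from 4 pixels, so they lie still.
- **Tray:** it stands empty and level, close to the centre of the mat and wholly on it.
- **Lid:** it lies flat, more than 0.2 m from the box.
- **Bystanders and box:** they look unmoved in the scene picture, but I judged this by eye and did not measure it.
- **Arm:** it was clear of everything at hand-in.

**Checks that disagreed:**
- **Cap stillness:** an earlier pair of wrist pictures differed strongly. The first one was taken right after a move, and the differences ran along the box edges, so I put it down to the camera still settling.
- **Force readings:** the force reading still showed about 1.5 N with the arm in free air, which I took as sensor offset.
- **Lid position:** the side and wrist views placed the lid handle about 5 mm apart. I gripped at the mean and the grasp held.

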